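# Lay the tall stone vase down on its packing bed

### The job

The tall square vase stands with its foot against the low wooden strip of the packing bed. With your fingertips tip it over that strip so that it comes down slowly and gently on its side on the grey pad, then push it by its foot along the pad until its rim meets the wooden end block. Only tip and push it: do not pick it up or squeeze it hard, and leave the candle jar, the label roll and the round pot alone.

Things in the scene. Friction and masses are not known exactly. Their poses are not given: they have to be found in the camera images.
- vase: Tall cream stone vase: hollow square box 70 x 70 mm, 190 mm high, walls 5 mm, floor 20 mm, open 60 x 60 mm mouth. 0.64 to 0.95 kg, centre of mass about 76 mm up. Origin: centre of its underside; z to the mouth. Starts upright on the bed's board; its +y side faces the strip and pad and is to become the underside. Beyond 25 to 30 degrees of tilt it falls by itself unless held back, as from inside the mouth.
- vase_rim (a point): Centre of the vase's mouth, in the plane of its rim, 190 mm from its underside.
- vase_edge (a point): Middle of the vase's lower edge on its +y side (the edge at the strip, about which it tips).
- bed: Fixed plywood board 150 mm (x) by 370 mm (y), 12 mm thick; origin at the centre of its underside, z up. On it a dark wooden strip along x, 130 mm long, 10 mm high, its standing face at y = -90 mm; level with its top a firm grey pad, 130 mm wide, runs on from y = -72 to +183 mm, its top 22 mm above the table. The vase stands just on the -y side of the strip and tips towards +y.
- end_block: Fixed dark wooden block standing on the pad, 110 mm (x) by 20 mm (y) by 22 mm high, origin at the centre of its underside, axes parallel to the bed's. Its face towards the vase is 10 mm from its origin on the -y side. The lying vase must be pushed some 30 to 85 mm to reach it.
- candle_jar: Bystander: low square stone candle jar, 60 x 60 x 55 mm, loose, origin at the centre of its underside.
- label_roll: Bystander: roll of paper labels standing on end, 60 mm diameter, 45 mm high, loose, origin at the centre of its underside.
- round_pot: Bystander: round reddish lidded pot, 68 mm diameter, 76 mm high, loose, origin at the centre of its underside.
Mind the look-alikes: they are no part of the job. There is more than one size of the vase; the one meant has the size given above.

How it is judged (in metres and radians):
On the way:
1. the vase lies on its side on the pad, mouth towards the end block, at rest (angle between vase's own z axis and vertical between 1.47 and 1.67 rad and height (world z) of vase_rim below 0.068 m and height (world z) of vase_edge between 0.012 and 0.032 m and angle between the z axis of vase and the y axis of bed, either way round below 0.2 rad and y of vase_rim in the frame of bed above 0.07 m and angular speed of vase below 0.1 rad/s and y of vase_rim in the frame of end_block below -0.018 m), for 0.2 s.
At the end, for the whole second after the job is handed in: The vase lies flat on its side on the pad (within 0.1 rad of level and 0.2 rad of the bed's length), mouth towards the end block, rim within 5 mm of the block's face and within 50 mm of the bed's centre line, at rest (angle between vase's own z axis and vertical between 1.47 and 1.67 rad and height (world z) of vase_rim below 0.068 m and height (world z) of vase_edge between 0.012 and 0.032 m and angle between the z axis of vase and the y axis of bed, either way round below 0.2 rad and y of vase_rim in the frame of bed above 0.07 m and y of vase_rim in the frame of end_block between -0.015 and -0.006 m and x of vase_rim in the frame of bed between -0.05 and 0.05 m and linear speed of vase below 0.01 m/s); the robot touches nothing.
It fails at once if the vase falls or lands hard (it turns faster than 2.5 rad/s) (angular speed of vase above 2.5 rad/s).
It fails at once if the vase is picked up: its lower edge rises more than 45 mm above the table (height (world z) of vase_edge above 0.045 m).
It fails at once if the fingers squeeze or press the vase with more than 40 N (contact force between the fingers and vase above 40 N).
It fails at once if the candle jar, label roll or round pot is moved more than 15 mm or tipped (distance of any of candle_jar, label_roll, round_pot from where it was at the start of the episode above 0.015 m or angle between any of candle_jar, label_roll, round_pot's own z axis and vertical above 0.3 rad).
It also fails if it takes over 61 s, if anything falls off the work surface, if the arm or the gripper's body presses on something with over 40 N, if the wrist force passes 120 N, or if a joint passes its speed limit or range.

### The arm

A 7-joint arm with a two-finger parallel gripper is mounted at the origin on the work surface. World frame = base frame: x ahead of the robot, y to its left, z up, the work surface at z = 0. Lengths are in m, angles in degrees, forces in N, time in s.
With the tool pointing down it reaches from about 0.425 to 0.875 m from the base axis. Payload 4.7 kg.
Tool frame: the origin (TCP) lies between the finger pads; the fingertips stand 17 mm ahead of it and the grasp point (between the pads) lies 2 mm behind it; z points along the fingers, y is the line along which they close (so a half turn about z gives the same grasp; the last joint's range is limited). The gripper opens to 87 mm and grips with 3 to 60 N. Pads are 19 mm wide; open, the fingers measure 117 mm over their backs; the gripper's body (75 mm by 190 mm) begins 51 mm behind the grasp point.
Start: joints at [73.172, 18.392, -4.016, 83.108, 1.295, 78.541, -3.26], TCP at [0.197, -0.619, 0.24] pointing down, gripper open.
Joint ranges: [-163.93, 163.93], [-17.29, 119.83], [-79.2, 71.16], [3.27, 140.29], [-89.18, 269.18], [5.43, 117.66], [-154.24, 154.24]. Speed limits (degrees/s): [147.25, 147.25, 180, 180, 180, 180, 180].

### API

Orientations are given as [roll, pitch, yaw] about the fixed x, y, z axes, in that order (R = Rz(yaw) Ry(pitch) Rx(roll)).
In Python, from cell import env, cams gives the robot as it stands.
- The arm moves only by the shell command python3 -m pendant 'ROWS' [FORCE]. ROWS is JSON, a list of rows, each an object of numbers: "tx", "ty", "tz": the shift along the tool's x, y, z each as a share of 0.05 m, from -1 to 1; "spin": the turn about the tool's z as a share of 4 degrees, from -1 to 1; "claw": the closure, from 0 (fully open) to 1 (shut). A call has 1 to 10 rows; each row shifts and turns the commanded pose from where the row before left it, along the tool's axes as they then stand; what a row does not reach is not made up. A row lasts 1/8 s, in which the tool goes at most 62.5 mm and 10.7 degrees, less where a joint would pass 70% of its speed; a pose out of reach is approached as far as the arm can. A call with a number of a shift or a turn outside -1 to 1 is refused whole. A call with a gripper value outside its range is refused whole. The fingers move at their own pace and stop on an object; FORCE is the grip in N (left out, the last holds). Time passes only in rows, so rows that do not move let the fingers close. It gives the time, the measured TCP pose, the force, the opening and the grip force at its end, in the units of the state.
- env.get_obs(): the state, without advancing time (a new reading comes with each control period).
- cams.read_camera(name): name is "scene" or "top" or "wrist"; returns the picture (480x640x3 uint8, red, green, blue); there is no depth.
- cams.camera_info(name): a dict with "fx", "fy", "cx", "cy" (pixels), "rvec" (rotation vector, rad) and "tvec" (3), from world to camera coordinates, as OpenCV has them. Camera axes: x right, y down, z forward; pixel columns grow to the right and rows downward; lengths in m; the calibration is good to about 2 mm. A picture is of the moment at which its call begins: read the wrist's pose just before it. camera_info takes no time and is no camera call; for the wrist camera it gives the pose at the moment of the call.
- env.sign_off(): hands the job in; it is judged then, once.
The state is a dict: "time_s": time; "qpos": joint angles; "joint_velocities": joint speeds; "effort": joint torques, N m; "tool_pos": TCP position; "tool_rot": TCP orientation; "force": force on the tool from outside, world axes, zero at the start; "wrist_torque": the same for the moment, N m; "grip_width": finger opening in m; "grasp_force": force on a finger pad.
Only numpy, scipy, OpenCV 4.12 (cv2) and the standard library are available. Lean on these libraries where they do the work, as an engineer would, in place of code of your own. Each camera call takes 0.05 s, during which the arm holds its last target. There are 200 camera calls.

## Working session

There is one attempt and no reset: what is moved stays moved. The work goes in short steps, Python scripts to look and compute and a shell command to move; the robot and the scene stay as the last step left them, time stands still between calls to the robot, and variables do not carry over. Pictures are saved under pics/ and viewed, at most 10 in all, crops included, and the job is handed in when it is done.

```bash
ls; mkdir -p pics; python3 - <<'E'
from cell import env,cams
import cv2
for n in ["scene","top"]:
    im=cams.read_camera(n); cv2.imwrite(f"pics/{n}0.png",im[:,:,::-1]); print(n,cams.camera_info(n))
print(env.get_obs())
E
```

```text
pics
scene {'fx': 546.1900148125877, 'fy': 546.1900148125877, 'cx': 317.9426602784335, 'cy': 245.55319334279937, 'rvec': array([ 1.94849194,  1.35057982, -0.59327639]), 'tvec': array([-0.14853927, -0.28683506,  1.63447441])}
top {'fx': 612.6909463992882, 'fy': 612.6909463992882, 'cx': 316.5840284039661, 'cy': 252.51404917194625, 'rvec': array([ 2.18007415, -2.1326993 ,  0.12263661]), 'tvec': array([-0.06463428,  0.59390975,  1.0717073 ])}
{'time_s': 0.1, 'qpos': array([73.17238146, 18.43449074, -4.0164851 , 83.16640442,  1.29231365,
       78.54140394, -3.25999852]), 'joint_velocities': array([-0.01720526, -0.12255224, -0.01810718, -0.14610546,  0.01438416,
        0.06210088, -0.06035442]), 'effort': array([ 9.04893773e-05, -4.92571414e+01, -4.05655531e-01, -3.13401997e+01,
       -6.42249640e-02,  3.94579454e-02,  6.93546281e-05]), 'tool_pos': array([ 0.19676482, -0.61902131,  0.23858784]), 'tool_rot': array([-1.79902786e+02,  2.48908774e-03,  1.76375523e+01]), 'force': array([ 0.24791773, -0.25055263, -0.21993928]), 'wrist_torque': array([ 0.02951037,  0.02162351, -0.02462884]), 'grasp_force': 0.0, 'grip_width': 0.08741588686873124}
```

View pics/scene0.png

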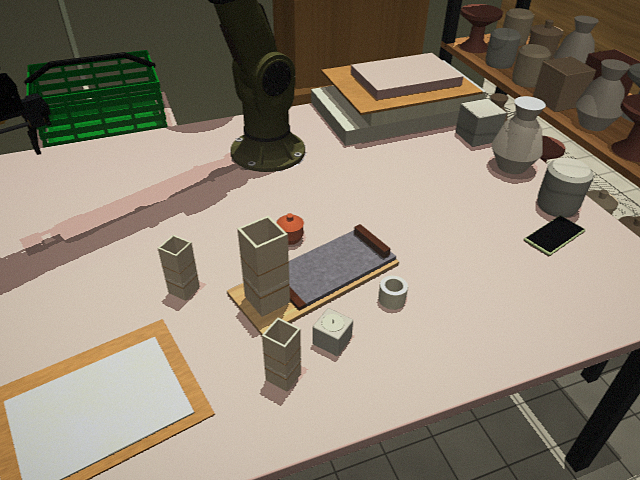

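View pics/top0.png

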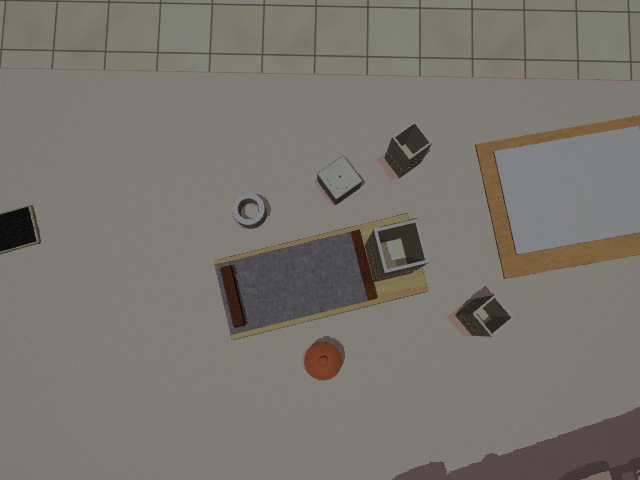

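Scene picture: the big vase stands on the bed at scene (264,265) / top (400,248). The smaller look-alike vases are at scene (179,267) and (282,355), top (484,315) and (407,150). The candle jar is at top (340,180), the label roll at (250,210), the round pot at (323,361) and the end block at (233,296). I choose the one on the bed.

```bash
cat > h.py <<'E'
import numpy as np,cv2
from cell import env,cams
def P(info):
    R=cv2.Rodrigues(info['rvec'])[0]; return R,np.array(info['tvec'])
def ray(n,uv,z):
    i=cams.camera_info(n);R,t=P(i)
    d=R.T@np.array([(uv[0]-i['cx'])/i['fx'],(uv[1]-i['cy'])/i['fy'],1]);c=-R.T@t
    return c+d*(z-c[2])/d[2]
def proj(n,X):
    i=cams.camera_info(n);R,t=P(i)
    p=np.atleast_2d(X)@R.T+t
    return np.c_[p[:,0]/p[:,2]*i['fx']+i['cx'],p[:,1]/p[:,2]*i['fy']+i['cy']]
E
python3 - <<'E'
import cv2
im=cv2.imread("pics/top0.png")[200:350,205:445]
cv2.imwrite("pics/c1.png",cv2.resize(im,(800,500),interpolation=cv2.INTER_CUBIC))
E
```

```text
(no output)
```

View pics/c1.png

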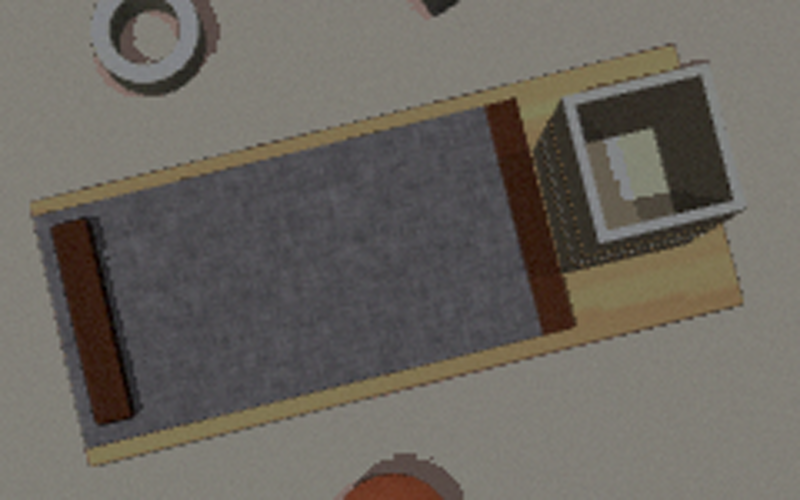

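The crop shows the vase's open mouth with corners at crop (565,97), (707,64), (745,210), (600,243). The strip runs from (517,98) to (576,327), and the block's near face is from (90,218) to (133,416).

```bash
python3 - <<'E'
from h import *
f=lambda p,z:ray("top",(p[0]/3.3333+205,p[1]/3.3333+200),z)[:2]
def show(nm,pts,z):
    q=np.array([f(p,z) for p in pts]);print(nm,q.round(4).tolist(),'sides',np.linalg.norm(q-np.roll(q,-1,0),axis=1).round(4),'mean',q.mean(0).round(4));return q
b=show('board',[(32,206),(90,465),(742,304),(675,45)],.012)
v=show('vase',[(565,97),(707,64),(745,210),(600,243)],.202)
k=show('block',[(52,225),(90,218),(133,416),(97,424)],.044)
s=show('strip',[(486,107),(517,98),(576,327),(543,335)],.022)
yb=(b[0]+b[1]-b[2]-b[3])/2;yb/=np.linalg.norm(yb);xb=np.array([yb[1],-yb[0]])
print('ydir angle',np.degrees(np.arctan2(yb[1],yb[0])))
o=b.mean(0)
for nm,q in(('v',v),('k',k),('s',s)):print(nm,((q-o)@np.c_[xb,yb]).round(4).tolist())
e=v[0]-v[1]+v[3]-v[2];print('vase y angle',np.degrees(np.arctan2(e[1],e[0])))
for nm,uv,z in(('jar',(340,177),.055),('roll',(250,210),.045),('pot',(323,361),.07),('sv1',(411,141),.12),('sv2',(491,315),.12)):
    p=ray("top",uv,z)[:2];print(nm,p.round(3),((p-o)@np.c_[xb,yb]).round(3))
print(proj("scene",np.array([*v.mean(0),.202])))
E
```

```text
board [[0.5767, 0.1362], [0.4356, 0.0986], [0.5311, -0.2561], [0.6747, -0.2187]] sides [0.146  0.3674 0.1484 0.3682] mean [ 0.5545 -0.06  ]
vase [[0.6134, -0.1412], [0.6302, -0.2067], [0.5627, -0.2243], [0.5461, -0.158]] sides [0.0676 0.0698 0.0684 0.0694] mean [ 0.5881 -0.1826]
block [[0.5634, 0.1195], [0.5677, 0.0992], [0.4626, 0.0723], [0.458, 0.0912]] sides [0.0207 0.1084 0.0195 0.1092] mean [0.5129 0.0956]
strip [[0.6359, -0.1134], [0.6413, -0.1304], [0.516, -0.1642], [0.5113, -0.1464]] sides [0.0178 0.1298 0.0185 0.1289] mean [ 0.5761 -0.1386]
ydir angle 105.25105832165963
v [[0.0354, -0.0938], [0.0344, -0.1615], [-0.0354, -0.1607], [-0.034, -0.0923]]
k [[0.0558, 0.1708], [0.0545, 0.1501], [-0.0539, 0.1518], [-0.0534, 0.1713]]
s [[0.0645, -0.073], [0.0652, -0.0908], [-0.0646, -0.0904], [-0.0644, -0.072]]
vase y angle 104.25913548470305
jar [ 0.731 -0.091] [ 0.162 -0.076]
roll [0.669 0.07 ] [0.145 0.096]
pot [ 0.404 -0.067] [-0.147  0.033]
sv1 [ 0.78  -0.209] [ 0.178 -0.203]
sv2 [ 0.488 -0.342] [-0.139 -0.254]
[[261.89209779 229.39272737]]
```

```bash
R='{"spin":-1,"claw":0}'; python3 -m pendant '[{"spin":-1,"claw":0},{"spin":-1,"claw":0},{"spin":-1,"claw":0},{"spin":-1,"claw":0},{"spin":-1,"claw":0},{"spin":-1,"claw":0},{"spin":-1,"claw":0},{"spin":-1,"claw":0},{"spin":-1,"claw":0},{"spin":-1,"claw":0}]' 12; python3 -m pendant '[{"spin":-1,"claw":0},{"spin":-1,"claw":0},{"spin":-1,"claw":0},{"spin":-1,"claw":0},{"spin":-1,"claw":0},{"spin":-1,"claw":0},{"spin":-1,"claw":0},{"spin":-1,"claw":0},{"spin":-1,"claw":0},{"spin":-1,"claw":0}]' 12; python3 -m pendant '[{"spin":-1,"claw":0},{"spin":-0.9,"claw":0},{"claw":0}]' 12
cat >> h.py <<'E'
yaw=np.radians(15.25);xb=np.array([np.cos(yaw),np.sin(yaw)]);yb=np.array([-xb[1],xb[0]]);o=np.array([.5545,-.060])
def tb(p):return (np.array(p)[:2]-o)@np.c_[xb,yb]
def st():
    s=env.get_obs();p=s['tool_pos'];print('t',s['time_s'],'bed',tb(p).round(4),'z',round(p[2],4),'rot',s['tool_rot'].round(1),'F',(s['force']).round(1),s['grip_width'],s['grasp_force'])
    print('q',s['qpos'].round(0)); return s
E
python3 -c "from h import *;st()"
```

```text
t 0.1 bed [-0.4922 -0.4452] z 0.2386 rot [-179.9    0.    17.6] F [ 0.2 -0.3 -0.2] 0.08741588686873124 0.0
q [73. 18. -4. 83.  1. 79. -3.]invalid input at $[0]: expected keys tx, ty, tz, spin, claw
invalid input at $[0]: expected keys tx, ty, tz, spin, claw
invalid input at $[0]: expected keys tx, ty, tz, spin, claw
```

```bash
python3 -m pendant '[{"tx":0,"ty":0,"tz":0,"spin":-1,"claw":0},{"tx":0,"ty":0,"tz":0,"spin":-1,"claw":0},{"tx":0,"ty":0,"tz":0,"spin":-1,"claw":0},{"tx":0,"ty":0,"tz":0,"spin":-1,"claw":0},{"tx":0,"ty":0,"tz":0,"spin":-1,"claw":0},{"tx":0,"ty":0,"tz":0,"spin":-1,"claw":0},{"tx":0,"ty":0,"tz":0,"spin":-1,"claw":0},{"tx":0,"ty":0,"tz":0,"spin":-1,"claw":0},{"tx":0,"ty":0,"tz":0,"spin":-1,"claw":0},{"tx":0,"ty":0,"tz":0,"spin":-1,"claw":0}]' 12;python3 -c "from h import *;st()"
```

```text
time_s: 1.35
tool_pos: [0.1968, -0.6192, 0.2389]
tool_rot: [-179.9, -0.0, 57.8]
force: [-0.7, -0.6, 1.0]
grip_width: 0.0869
grasp_force: 0.0
t 1.35 bed [-0.4922 -0.4454] z 0.2389 rot [-179.9   -0.    57.8] F [-0.7 -0.6  1. ] 0.08686173589482919 0.0
q [77. 19. -9. 83.  3. 79. 36.]
```

```bash
python3 -m pendant '[{"tx":0,"ty":0,"tz":0,"spin":-1,"claw":0},{"tx":0,"ty":0,"tz":0,"spin":-1,"claw":0},{"tx":0,"ty":0,"tz":0,"spin":-1,"claw":0},{"tx":0,"ty":0,"tz":0,"spin":-1,"claw":0},{"tx":0,"ty":0,"tz":0,"spin":-1,"claw":0},{"tx":0,"ty":0,"tz":0,"spin":-1,"claw":0},{"tx":0,"ty":0,"tz":0,"spin":-1,"claw":0},{"tx":0,"ty":0,"tz":0,"spin":-1,"claw":0},{"tx":0,"ty":0,"tz":0,"spin":-1,"claw":0},{"tx":0,"ty":0,"tz":0,"spin":-1,"claw":0}]' 12;python3 -m pendant '[{"tx":0,"ty":0,"tz":0,"spin":-1,"claw":0},{"tx":0,"ty":0,"tz":0,"spin":-0.9,"claw":0},{"tx":0,"ty":0,"tz":0,"spin":0,"claw":0}]' 12;python3 -c "from h import *;st()"
```

```text
time_s: 2.6
tool_pos: [0.1967, -0.6192, 0.2389]
tool_rot: [-180.0, -0.1, 97.8]
force: [0.2, -0.2, 0.4]
grip_width: 0.0872
grasp_force: 0.0
time_s: 2.98
tool_pos: [0.1968, -0.6192, 0.239]
tool_rot: [-180.0, -0.1, 105.2]
force: [0.1, -0.3, -0.2]
grip_width: 0.0871
grasp_force: 0.0
t 2.975 bed [-0.4922 -0.4455] z 0.239 rot [-1.800e+02 -1.000e-01  1.052e+02] F [ 0.1 -0.3 -0.2] 0.08714726959127499 0.0
q [ 82.  19. -16.  83.   5.  79.  82.]
```

```bash
python3 -m pendant '[{"tx":0.3,"ty":0.4,"tz":-0.1,"spin":0,"claw":0},{"tx":0.5,"ty":0.8,"tz":-0.1,"spin":0,"claw":0},{"tx":0.5,"ty":0.8,"tz":-0.1,"spin":0,"claw":0},{"tx":0.5,"ty":0.8,"tz":-0.1,"spin":0,"claw":0},{"tx":0.5,"ty":0.8,"tz":0,"spin":0,"claw":0},{"tx":0.5,"ty":0.8,"tz":0,"spin":0,"claw":0},{"tx":0.5,"ty":0.8,"tz":0,"spin":0,"claw":0},{"tx":0.5,"ty":0.8,"tz":0,"spin":0,"claw":0},{"tx":0.5,"ty":0.8,"tz":0,"spin":0,"claw":0},{"tx":0.5,"ty":0.8,"tz":0,"spin":0,"claw":0}]' 12;python3 -m pendant '[{"tx":0.5,"ty":0.8,"tz":0,"spin":0,"claw":0},{"tx":0.5,"ty":0.8,"tz":0,"spin":0,"claw":0},{"tx":0.5,"ty":0.6,"tz":0,"spin":0,"claw":0},{"tx":0.3,"ty":0.2,"tz":0,"spin":0,"claw":0},{"tx":0,"ty":0,"tz":0,"spin":0,"claw":0}]' 12;python3 -c "
from h import *;st()
cv2.imwrite('pics/w1.png',cams.read_camera('wrist')[:,:,::-1])"
```

```text
time_s: 4.22
tool_pos: [0.5017, -0.2847, 0.2602]
tool_rot: [180.0, 0.0, 105.3]
force: [0.2, -1.3, -0.1]
grip_width: 0.087
grasp_force: 0.0
time_s: 4.85
tool_pos: [0.5924, -0.1675, 0.2599]
tool_rot: [-180.0, 0.0, 105.4]
force: [0.1, -0.3, -0.4]
grip_width: 0.0874
grasp_force: 0.0
t 4.85 bed [ 0.0083 -0.1137] z 0.2599 rot [-180.     0.   105.4] F [ 0.1 -0.3 -0.4] 0.08738848895661833 0.0
q [ 43.  17. -36.  86.  10.  81.  21.]
```

View pics/w1.png

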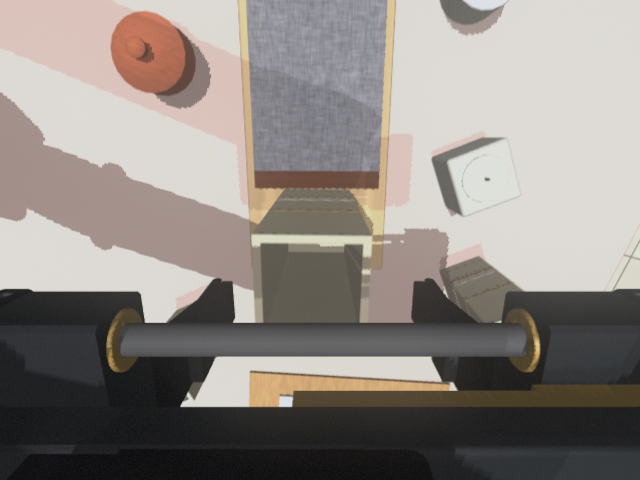

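The wrist view shows the vase's front rim at (252–371, 238) between the fingers (222–425), which sit about 8 mm off centre. That agrees with the computed offset. I correct it and go down beside the vase.

```bash
python3 -c "
from h import *
print([tb(ray('wrist',p,.202)).round(4) for p in ((252,238),(371,238))])"
python3 -m pendant '[{"tx":-0.27,"ty":-0.17,"tz":0,"spin":0,"claw":0},{"tx":0,"ty":0,"tz":0,"spin":0,"claw":0},{"tx":0,"ty":0,"tz":0.3,"spin":0,"claw":0},{"tx":0,"ty":0,"tz":0.3,"spin":0,"claw":0},{"tx":0,"ty":0,"tz":0.3,"spin":0,"claw":0},{"tx":0,"ty":0,"tz":0.3,"spin":0,"claw":0},{"tx":0,"ty":0,"tz":0.3,"spin":0,"claw":0},{"tx":0,"ty":0,"tz":0.14,"spin":0,"claw":0},{"tx":0,"ty":0,"tz":0,"spin":0,"claw":0}]' 12;python3 -c "from h import *;st()"
```

```text
[array([-0.0335, -0.0968]), array([ 0.0353, -0.0968])]
time_s: 6.02
tool_pos: [0.5877, -0.1848, 0.177]
tool_rot: [-180.0, -0.0, 105.2]
force: [-0.4, 0.4, 0.3]
grip_width: 0.0872
grasp_force: 0.0
t 6.025 bed [-0.0008 -0.1292] z 0.177 rot [-180.    -0.   105.2] F [-0.4  0.4  0.3] 0.08719260351235326 0.0
q [ 44.  20. -35.  92.  12.  72.  21.]
```

```bash
python3 -m pendant '[{"tx":0,"ty":0,"tz":0,"spin":0,"claw":0.1},{"tx":0,"ty":0,"tz":0,"spin":0,"claw":0.15},{"tx":0,"ty":0,"tz":0,"spin":0,"claw":0.2},{"tx":0,"ty":0,"tz":0,"spin":0,"claw":0.25},{"tx":0,"ty":0,"tz":0,"spin":0,"claw":0.3},{"tx":0,"ty":0,"tz":0,"spin":0,"claw":0.3},{"tx":0,"ty":0,"tz":0,"spin":0,"claw":0.3}]' 10;python3 -c "from h import *;st()"
```

```text
time_s: 6.9
tool_pos: [0.5891, -0.1847, 0.1784]
tool_rot: [179.9, 0.1, 105.2]
force: [4.0, 0.6, 4.0]
grip_width: 0.0699
grasp_force: 10.0
t 6.9 bed [ 0.0006 -0.1294] z 0.1784 rot [1.799e+02 1.000e-01 1.052e+02] F [4.  0.6 4. ] 0.06993509128012068 10.001849731779657
q [ 44.  20. -35.  92.  12.  72.  21.]
```

```bash
python3 - <<'E'
import numpy as np
th=np.radians(np.arange(0,91,4.5)); a=.158;b=.035
y=-.090+a*np.sin(th)-b*np.cos(th); z=.022+a*np.cos(th)+b*np.sin(th)
for t,Y,Z,dy,dz in zip(np.degrees(th)[1:],y[1:],z[1:],np.diff(y)/.05,-np.diff(z)/.05):print(t,Y.round(4),Z.round(4),dy.round(2),dz.round(2))
E
```

```text
4.5 -0.1125 0.1823 0.25 -0.05
9.0 -0.0999 0.1835 0.25 -0.03
13.5 -0.0871 0.1838 0.25 -0.01
18.0 -0.0745 0.1831 0.25 0.01
22.5 -0.0619 0.1814 0.25 0.03
27.0 -0.0495 0.1787 0.25 0.05
31.5 -0.0373 0.175 0.24 0.07
36.0 -0.0254 0.1704 0.24 0.09
40.5 -0.014 0.1649 0.23 0.11
45.0 -0.003 0.1585 0.22 0.13
49.5 0.0074 0.1512 0.21 0.14
54.0 0.0173 0.1432 0.2 0.16
58.5 0.0264 0.1344 0.18 0.18
63.0 0.0349 0.1249 0.17 0.19
67.5 0.0426 0.1148 0.15 0.2
72.0 0.0495 0.1041 0.14 0.21
76.5 0.0555 0.0929 0.12 0.22
81.0 0.0606 0.0813 0.1 0.23
85.5 0.0648 0.0693 0.08 0.24
90.0 0.068 0.057 0.06 0.25
```

```bash
python3 -m pendant '[{"tx":0.08,"ty":0,"tz":0,"spin":0,"claw":0.3},{"tx":0.12,"ty":0,"tz":-0.02,"spin":0,"claw":0.3},{"tx":0.13,"ty":0,"tz":-0.02,"spin":0,"claw":0.3},{"tx":0.13,"ty":0,"tz":-0.02,"spin":0,"claw":0.3},{"tx":0.13,"ty":0,"tz":-0.01,"spin":0,"claw":0.3},{"tx":0,"ty":0,"tz":0,"spin":0,"claw":0.3}]' 12;python3 -c "
from h import *;st()
cv2.imwrite('pics/s1.png',cv2.resize(cams.read_camera('scene')[140:380,150:470,::-1],(800,600)))"
```

```text
time_s: 7.65
tool_pos: [0.5811, -0.1573, 0.1818]
tool_rot: [179.9, 0.1, 105.2]
force: [4.3, -1.8, 2.9]
grip_width: 0.0703
grasp_force: 12.0
t 7.65 bed [ 0.     -0.1009] z 0.1818 rot [1.799e+02 1.000e-01 1.052e+02] F [ 4.3 -1.8  2.9] 0.07030642712136906 11.976609283783546
q [ 43.  18. -36.  94.  11.  72.  19.]
```

View pics/s1.png

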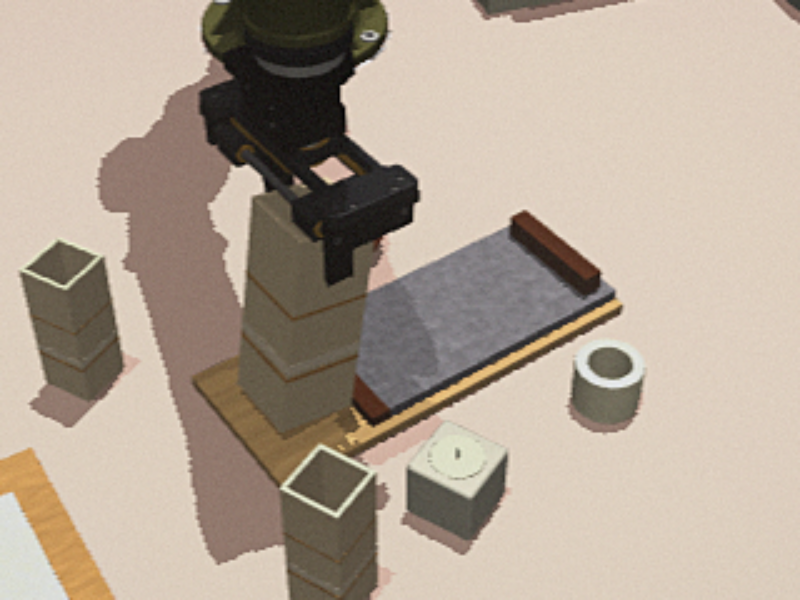

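The vase is tilted about 9° toward the strip, with its foot on the board at crop (300,430) and the fingers on its sides. I continue along the arc.

```bash
python3 -m pendant '[{"tx":0.13,"ty":0,"tz":0,"spin":0,"claw":0.3},{"tx":0.13,"ty":0,"tz":0,"spin":0,"claw":0.3},{"tx":0.13,"ty":0,"tz":0,"spin":0,"claw":0.3},{"tx":0.13,"ty":0,"tz":0.01,"spin":0,"claw":0.3},{"tx":0.13,"ty":0,"tz":0.01,"spin":0,"claw":0.3},{"tx":0.13,"ty":0,"tz":0.02,"spin":0,"claw":0.3},{"tx":0.12,"ty":0,"tz":0.02,"spin":0,"claw":0.3},{"tx":0.12,"ty":0,"tz":0.03,"spin":0,"claw":0.3},{"tx":0.12,"ty":0,"tz":0.03,"spin":0,"claw":0.3},{"tx":0.12,"ty":0,"tz":0.04,"spin":0,"claw":0.3}]' 12;python3 -c "
from h import *;st()
cv2.imwrite('pics/s2.png',cv2.resize(cams.read_camera('scene')[140:380,150:470,::-1],(800,600)))"
```

```text
time_s: 8.95
tool_pos: [0.5625, -0.0958, 0.1719]
tool_rot: [-179.8, -0.0, 105.2]
force: [2.1, -1.2, -3.9]
grip_width: 0.0704
grasp_force: 11.9
t 8.95 bed [-0.0017 -0.0366] z 0.1719 rot [-179.8   -0.   105.2] F [ 2.1 -1.2 -3.9] 0.0703523318321833 11.942211775822216
q [ 40.  15. -38.  99.  10.  70.  15.]
```

View pics/s2.png

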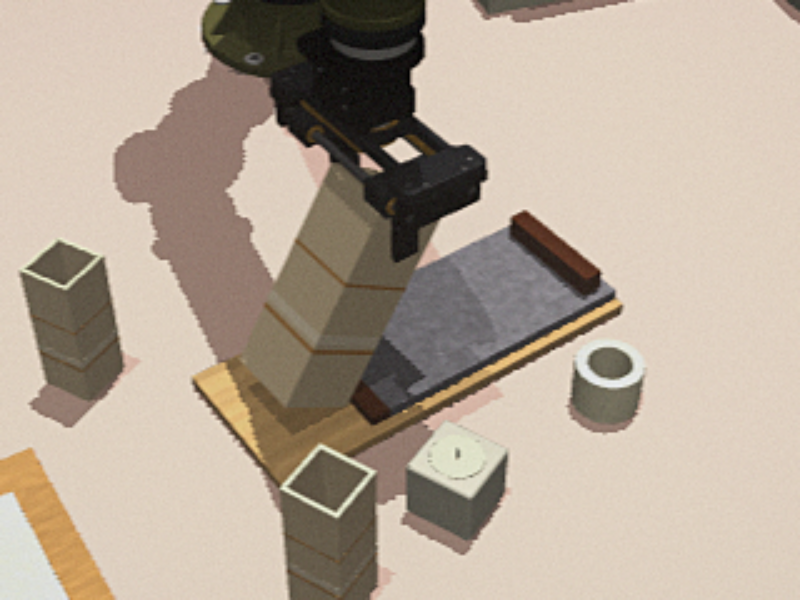

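It is tilted about 31°, with the grip steady and the foot at the strip near crop (370,400). I carry on lowering.

```bash
python3 -m pendant '[{"tx":0.12,"ty":0,"tz":0.04,"spin":0,"claw":0.3},{"tx":0.12,"ty":0,"tz":0.05,"spin":0,"claw":0.3},{"tx":0.12,"ty":0,"tz":0.05,"spin":0,"claw":0.3},{"tx":0.11,"ty":0,"tz":0.06,"spin":0,"claw":0.3},{"tx":0.11,"ty":0,"tz":0.06,"spin":0,"claw":0.3},{"tx":0.11,"ty":0,"tz":0.07,"spin":0,"claw":0.3},{"tx":0.11,"ty":0,"tz":0.07,"spin":0,"claw":0.3},{"tx":0.10,"ty":0,"tz":0.07,"spin":0,"claw":0.3},{"tx":0.10,"ty":0,"tz":0.08,"spin":0,"claw":0.3},{"tx":0.10,"ty":0,"tz":0.08,"spin":0,"claw":0.3}]' 12;python3 -c "
from h import *;st()"
```

```text
time_s: 10.25
tool_pos: [0.5492, -0.042, 0.1414]
tool_rot: [180.0, -0.0, 105.3]
force: [0.8, -0.7, -0.1]
grip_width: 0.0701
grasp_force: 12.0
t 10.25 bed [-0.0004  0.0187] z 0.1414 rot [180.   -0.  105.3] F [ 0.8 -0.7 -0.1] 0.07005971071999391 11.999360541813076
q [ 37.  14. -40. 103.  10.  66.   9.]
```

```bash
python3 -m pendant '[{"tx":0.09,"ty":0,"tz":0.09,"spin":0,"claw":0.3},{"tx":0.09,"ty":0,"tz":0.09,"spin":0,"claw":0.3},{"tx":0.08,"ty":0,"tz":0.09,"spin":0,"claw":0.3},{"tx":0.08,"ty":0,"tz":0.10,"spin":0,"claw":0.3},{"tx":0.08,"ty":0,"tz":0.10,"spin":0,"claw":0.3},{"tx":0.07,"ty":0,"tz":0.10,"spin":0,"claw":0.3},{"tx":0.07,"ty":0,"tz":0.10,"spin":0,"claw":0.3},{"tx":0.07,"ty":0,"tz":0.11,"spin":0,"claw":0.3},{"tx":0.06,"ty":0,"tz":0.11,"spin":0,"claw":0.3},{"tx":0.06,"ty":0,"tz":0.11,"spin":0,"claw":0.3}]' 12;python3 -c "
from h import *;st()
cv2.imwrite('pics/s3.png',cv2.resize(cams.read_camera('scene')[140:380,150:470,::-1],(800,600)))"
```

```text
time_s: 11.5
tool_pos: [0.5392, -0.0059, 0.0911]
tool_rot: [-180.0, -0.0, 105.3]
force: [0.4, 3.2, 0.9]
grip_width: 0.0699
grasp_force: 12.0
t 11.5 bed [-0.0005  0.0562] z 0.0911 rot [-180.    -0.   105.3] F [0.4 3.2 0.9] 0.06986725305392076 11.999870751751587
q [ 34.  16. -41. 108.  12.  60.   3.]
```

View pics/s3.png

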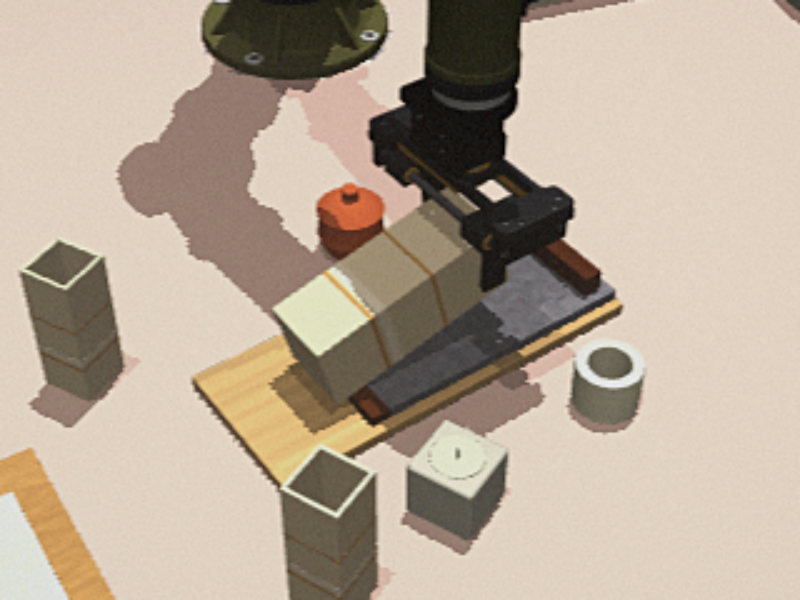

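About 76° now, the foot overhanging the strip at crop (345,400) and the rim nearing the pad. I do the last stretch more slowly.

```bash
python3 -m pendant '[{"tx":0.05,"ty":0,"tz":0.10,"spin":0,"claw":0.3},{"tx":0.05,"ty":0,"tz":0.10,"spin":0,"claw":0.3},{"tx":0.04,"ty":0,"tz":0.10,"spin":0,"claw":0.3},{"tx":0.04,"ty":0,"tz":0.10,"spin":0,"claw":0.3},{"tx":0.03,"ty":0,"tz":0.10,"spin":0,"claw":0.3},{"tx":0.02,"ty":0,"tz":0.08,"spin":0,"claw":0.3},{"tx":0.02,"ty":0,"tz":0.06,"spin":0,"claw":0.3},{"tx":0.01,"ty":0,"tz":0.05,"spin":0,"claw":0.3},{"tx":0,"ty":0,"tz":0.03,"spin":0,"claw":0.3},{"tx":0,"ty":0,"tz":0,"spin":0,"claw":0.3}]' 12;python3 -c "
from h import *;st()"
```

```text
time_s: 12.8
tool_pos: [0.5357, 0.0066, 0.0553]
tool_rot: [-180.0, -0.0, 105.2]
force: [-0.9, 3.6, -0.7]
grip_width: 0.0703
grasp_force: 12.0
t 12.8 bed [-0.0007  0.0692] z 0.0553 rot [-180.    -0.   105.2] F [-0.9  3.6 -0.7] 0.07025894604595981 12.000300039653666
q [ 32.  19. -40. 110.  14.  57.   0.]
```

```bash
python3 -m pendant '[{"tx":0,"ty":0,"tz":0.02,"spin":0,"claw":0.3},{"tx":0,"ty":0,"tz":0.02,"spin":0,"claw":0.3},{"tx":0,"ty":0,"tz":0,"spin":0,"claw":0.3}]' 6;python3 -m pendant '[{"tx":0,"ty":0,"tz":0,"spin":0,"claw":0.15},{"tx":0,"ty":0,"tz":0,"spin":0,"claw":0.1},{"tx":0,"ty":0,"tz":0,"spin":0,"claw":0},{"tx":0,"ty":0,"tz":0,"spin":0,"claw":0},{"tx":0,"ty":0,"tz":0,"spin":0,"claw":0}]' 6;python3 -c "
from h import *;st()
cv2.imwrite('pics/s4.png',cv2.resize(cams.read_camera('scene')[140:380,150:470,::-1],(800,600)))"
```

```text
time_s: 13.18
tool_pos: [0.5357, 0.0064, 0.0538]
tool_rot: [-180.0, -0.0, 105.2]
force: [-2.5, 4.3, 2.2]
grip_width: 0.0698
grasp_force: 6.0
time_s: 13.8
tool_pos: [0.536, 0.0059, 0.0535]
tool_rot: [-180.0, 0.0, 105.2]
force: [-0.0, 0.3, 1.0]
grip_width: 0.0866
grasp_force: 0.0
t 13.8 bed [-0.0006  0.0685] z 0.0535 rot [-180.     0.   105.2] F [-0.   0.3  1. ] 0.08658099871818299 0.0
q [ 32.  19. -40. 110.  15.  56.   0.]
```

View pics/s4.png

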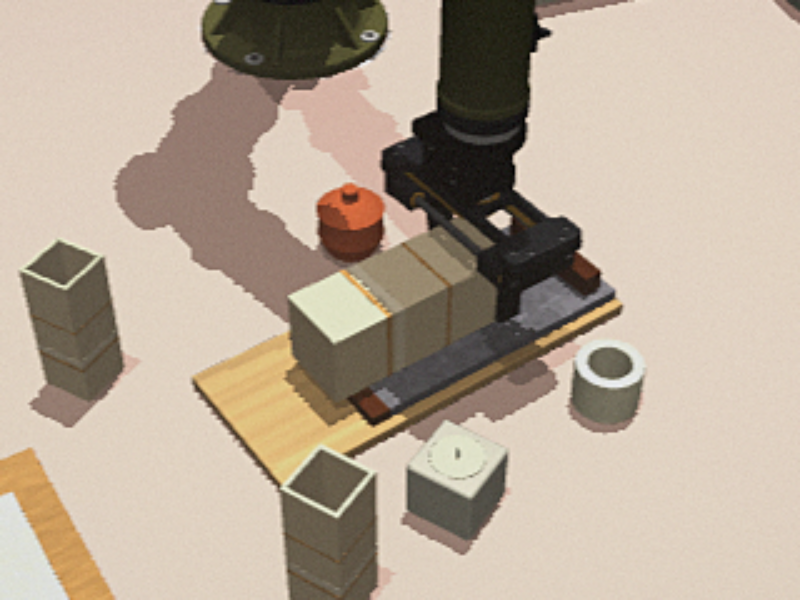

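The vase lies flat on the pad, foot at crop (340,350), mouth towards the block. I rise, go round behind the foot and come down.

```bash
python3 -m pendant '[{"tx":0,"ty":0,"tz":-0.3,"spin":0,"claw":0},{"tx":0,"ty":0,"tz":-0.6,"spin":0,"claw":0},{"tx":0,"ty":0,"tz":-0.6,"spin":0,"claw":0},{"tx":0,"ty":0,"tz":-0.5,"spin":0,"claw":0},{"tx":-0.5,"ty":0,"tz":0,"spin":0,"claw":0.5},{"tx":-0.8,"ty":0,"tz":0,"spin":0,"claw":0.5},{"tx":-0.8,"ty":0,"tz":0,"spin":0,"claw":0.5},{"tx":-0.8,"ty":0,"tz":0,"spin":0,"claw":0.5},{"tx":-0.8,"ty":0,"tz":0,"spin":0,"claw":0.5},{"tx":-0.5,"ty":0,"tz":0,"spin":0,"claw":0.5}]' 10;python3 -m pendant '[{"tx":0,"ty":0,"tz":0,"spin":0,"claw":0.5},{"tx":0,"ty":0,"tz":0,"spin":0,"claw":0.5}]' 10;python3 -c "
from h import *;st()
im=cams.read_camera('top')
cv2.imwrite('pics/t2.png',cv2.resize(im[200:350,205:445,::-1],(800,500),interpolation=cv2.INTER_CUBIC))"
```

```text
time_s: 15.1
tool_pos: [0.5914, -0.1989, 0.1544]
tool_rot: [180.0, 0.1, 105.1]
force: [0.2, -0.4, -0.3]
grip_width: 0.0447
grasp_force: 0.0
time_s: 15.35
tool_pos: [0.5912, -0.1941, 0.1538]
tool_rot: [180.0, -0.1, 105.4]
force: [0.1, 0.8, 0.4]
grip_width: 0.0436
grasp_force: 0.0
t 15.35 bed [ 1.00e-04 -1.39e-01] z 0.1538 rot [ 1.800e+02 -1.000e-01  1.054e+02] F [0.1 0.8 0.4] 0.04357526214926168 0.0
q [ 44.  22. -35.  92.  13.  70.  22.]
```

View pics/t2.png

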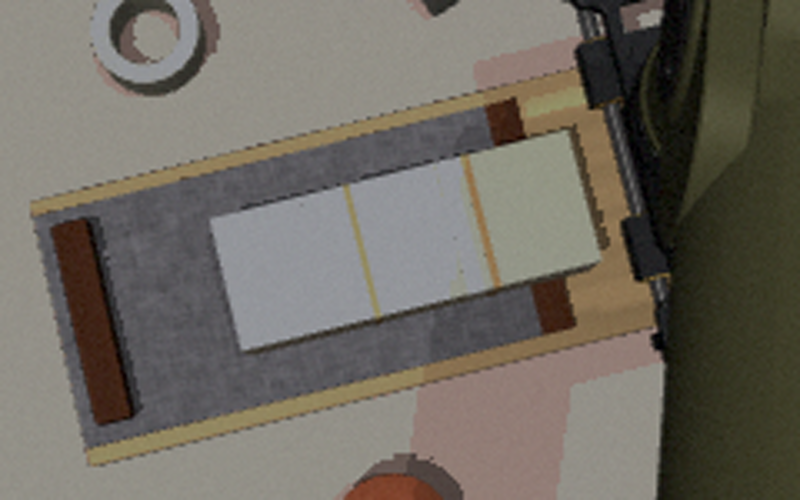

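The top view shows the vase's rim edge at crop (211,217)–(245,352), its foot edge at (573,128)–(603,260), and a clear gap to the block.

```bash
python3 -c "
from h import *
for p in ((211,217),(245,352),(603,260),(573,128)): print(tb(ray('top',(p[0]/3.3333+205,p[1]/3.3333+200),.092)).round(4))
"; python3 -m pendant '[{"tx":0,"ty":0,"tz":0.4,"spin":0,"claw":0.5},{"tx":0,"ty":0,"tz":0.4,"spin":0,"claw":0.5},{"tx":0,"ty":0,"tz":0.4,"spin":0,"claw":0.5},{"tx":0,"ty":0,"tz":0.4,"spin":0,"claw":0.5},{"tx":0,"ty":0,"tz":0.37,"spin":0,"claw":0.5},{"tx":0,"ty":0,"tz":0,"spin":0,"claw":0.5}]' 10;python3 -c "
from h import *;st()"
```

```text
[0.0337 0.0842]
[-0.0376  0.0834]
[-0.0363 -0.1053]
[ 0.0334 -0.1077]
time_s: 16.15
tool_pos: [0.5898, -0.1962, 0.0528]
tool_rot: [-179.8, -0.1, 105.2]
force: [-0.1, -0.4, -0.7]
grip_width: 0.0436
grasp_force: 0.0
t 16.15 bed [-0.0018 -0.1406] z 0.0528 rot [-1.798e+02 -1.000e-01  1.052e+02] F [-0.1 -0.4 -0.7] 0.043611366421152 0.0
q [ 42.  28. -33.  97.  17.  60.  19.]
```

```bash
python3 -m pendant '[{"tx":0.15,"ty":0.03,"tz":0,"spin":0,"claw":0.5},{"tx":0.1,"ty":0,"tz":0,"spin":0,"claw":0.5},{"tx":0.08,"ty":0,"tz":0,"spin":0,"claw":0.5},{"tx":0.08,"ty":0,"tz":0,"spin":0,"claw":0.5},{"tx":0.08,"ty":0,"tz":0,"spin":0,"claw":0.5},{"tx":0.08,"ty":0,"tz":0,"spin":0,"claw":0.5},{"tx":0.08,"ty":0,"tz":0,"spin":0,"claw":0.5},{"tx":0.08,"ty":0,"tz":0,"spin":0,"claw":0.5},{"tx":0.08,"ty":0,"tz":0,"spin":0,"claw":0.5},{"tx":0.08,"ty":0,"tz":0,"spin":0,"claw":0.5}]' 10;python3 -c "
from h import *;st()"; python3 -m pendant '[{"tx":0.1,"ty":0,"tz":0,"spin":0,"claw":0.5},{"tx":0.1,"ty":0,"tz":0,"spin":0,"claw":0.5},{"tx":0.1,"ty":0,"tz":0,"spin":0,"claw":0.5},{"tx":0.08,"ty":0,"tz":0,"spin":0,"claw":0.5}]' 10;python3 -c "
from h import *;st()
im=cams.read_camera('top')
cv2.imwrite('pics/t3.png',cv2.resize(im[200:350,205:445,::-1],(800,500),interpolation=cv2.INTER_CUBIC))"
```

```text
time_s: 17.4
tool_pos: [0.581, -0.154, 0.0552]
tool_rot: [180.0, 0.1, 105.2]
force: [1.0, -5.3, -0.4]
grip_width: 0.0438
grasp_force: 2.5
t 17.4 bed [ 0.0008 -0.0977] z 0.0552 rot [1.800e+02 1.000e-01 1.052e+02] F [ 1.  -5.3 -0.4] 0.04375097773034316 2.5138965994119644
q [ 40.  25. -34. 101.  16.  59.  15.]
time_s: 17.9
tool_pos: [0.5759, -0.1354, 0.0552]
tool_rot: [180.0, 0.1, 105.2]
force: [1.2, -5.4, -0.5]
grip_width: 0.0434
grasp_force: 2.5
t 17.9 bed [ 0.0008 -0.0784] z 0.0552 rot [1.800e+02 1.000e-01 1.052e+02] F [ 1.2 -5.4 -0.5] 0.04335904559236276 2.5422401203195477
q [ 39.  24. -35. 102.  16.  59.  14.]
```

View pics/t3.png

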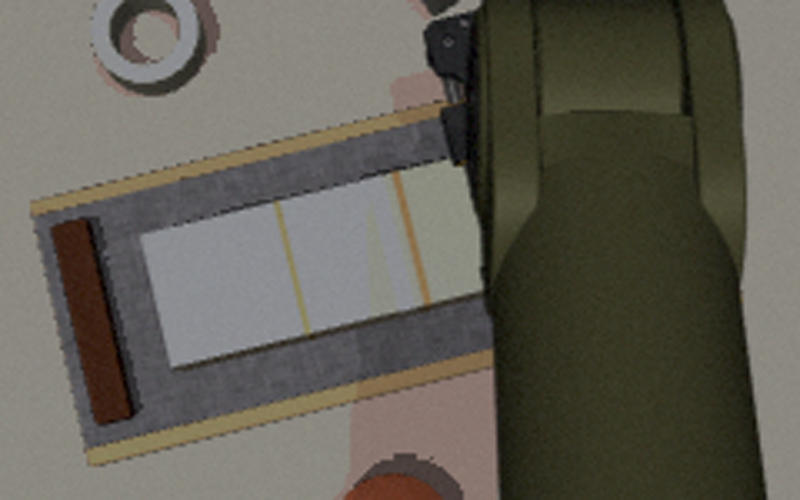

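The rim is now at crop (141,235)–(175,370) and square to the block. It is moving steadily with about 5.5 N on the fingers. I creep on until the force rises.

```bash
python3 -c "
from h import *
for p in ((141,235),(175,370)): print(tb(ray('top',(p[0]/3.3333+205,p[1]/3.3333+200),.092)).round(4))
"; python3 -m pendant '[{"tx":0.06,"ty":0,"tz":0,"spin":0,"claw":0.5},{"tx":0.06,"ty":0,"tz":0,"spin":0,"claw":0.5},{"tx":0.06,"ty":0,"tz":0,"spin":0,"claw":0.5},{"tx":0.06,"ty":0,"tz":0,"spin":0,"claw":0.5},{"tx":0.05,"ty":0,"tz":0,"spin":0,"claw":0.5},{"tx":0.04,"ty":0,"tz":0,"spin":0,"claw":0.5}]' 10;python3 -c "
from h import *;st()"
```

```text
[0.0334 0.1212]
[-0.0379  0.1201]
time_s: 18.7
tool_pos: [0.5717, -0.1195, 0.0552]
tool_rot: [180.0, 0.1, 105.2]
force: [1.5, -6.4, 0.9]
grip_width: 0.0435
grasp_force: 2.6
t 18.7 bed [ 0.0009 -0.0619] z 0.0552 rot [1.800e+02 1.000e-01 1.052e+02] F [ 1.5 -6.4  0.9] 0.04347702362242143 2.622886737808585
q [ 39.  24. -35. 103.  16.  58.  13.]
```

```bash
python3 -m pendant '[{"tx":0.04,"ty":0,"tz":0,"spin":0,"claw":0.5},{"tx":0.04,"ty":0,"tz":0,"spin":0,"claw":0.5},{"tx":0.04,"ty":0,"tz":0,"spin":0,"claw":0.5},{"tx":0.04,"ty":0,"tz":0,"spin":0,"claw":0.5},{"tx":0.02,"ty":0,"tz":0,"spin":0,"claw":0.5}]' 10;python3 -c "
from h import *;st()";python3 -m pendant '[{"tx":0.03,"ty":0,"tz":0,"spin":0,"claw":0.5},{"tx":0.02,"ty":0,"tz":0,"spin":0,"claw":0.5}]' 10
```

```text
time_s: 19.32
tool_pos: [0.5693, -0.1108, 0.0552]
tool_rot: [180.0, 0.1, 105.2]
force: [1.4, -4.6, 0.2]
grip_width: 0.0436
grasp_force: 2.7
t 19.325 bed [ 0.0009 -0.0529] z 0.0552 rot [1.800e+02 1.000e-01 1.052e+02] F [ 1.4 -4.6  0.2] 0.04360756527605285 2.6549215324484976
q [ 38.  23. -35. 104.  16.  58.  12.]
time_s: 19.58
tool_pos: [0.5686, -0.1085, 0.0552]
tool_rot: [180.0, 0.1, 105.2]
force: [1.0, -5.3, -0.6]
grip_width: 0.0435
grasp_force: 2.6
```

```bash
python3 -m pendant '[{"tx":0.02,"ty":0,"tz":0,"spin":0,"claw":0.5},{"tx":0.02,"ty":0,"tz":0,"spin":0,"claw":0.5}]' 10;python3 -m pendant '[{"tx":0.02,"ty":0,"tz":0,"spin":0,"claw":0.5}]' 10;python3 -m pendant '[{"tx":0.02,"ty":0,"tz":0,"spin":0,"claw":0.5}]' 10
```

```text
time_s: 19.82
tool_pos: [0.5681, -0.1066, 0.0552]
tool_rot: [180.0, 0.1, 105.2]
force: [1.1, -5.4, -0.5]
grip_width: 0.0434
grasp_force: 2.6
time_s: 19.95
tool_pos: [0.568, -0.1062, 0.0552]
tool_rot: [180.0, 0.1, 105.2]
force: [2.2, -8.2, -1.5]
grip_width: 0.0437
grasp_force: 3.8
time_s: 20.08
tool_pos: [0.568, -0.1062, 0.0552]
tool_rot: [180.0, 0.2, 105.2]
force: [3.6, -9.5, -2.1]
grip_width: 0.0432
grasp_force: 4.7
```

The arm has stalled and the force is rising with the rim at y ≈ 0.151, which is the block's face. I back off straight and rise, then check with numbers.

```bash
python3 -m pendant '[{"tx":-0.05,"ty":0,"tz":0,"spin":0,"claw":0.5},{"tx":-0.3,"ty":0,"tz":0,"spin":0,"claw":0.5},{"tx":-0.5,"ty":0,"tz":0,"spin":0,"claw":0.5},{"tx":-0.4,"ty":0,"tz":-0.3,"spin":0,"claw":0.5},{"tx":0,"ty":0,"tz":-0.6,"spin":0,"claw":0.5},{"tx":0,"ty":0,"tz":-0.6,"spin":0,"claw":0.5},{"tx":-0.5,"ty":0,"tz":-0.6,"spin":0,"claw":0.5},{"tx":-0.6,"ty":0,"tz":-0.3,"spin":0,"claw":0.5},{"tx":-0.6,"ty":0,"tz":0,"spin":0,"claw":0.5},{"tx":0,"ty":0,"tz":0,"spin":0,"claw":0.5}]' 10;python3 - <<'E'
from h import *
st()
im=cams.read_camera('top')
print(im.shape)
# profile of brightness along bed y, on vase centre lines
for xo in (-.02,0,.02):
    print(xo,[(round(y,3),int(im[tuple(int(round(k)) for k in proj('top',np.array([*(o+xb*xo+yb*y),.092]))[0][::-1])].sum())) for y in np.arange(.128,.172,.003)])
print([(round(y,3),int(im[tuple(int(round(k)) for k in proj('top',np.array([*(o+yb*y),.092]))[0][::-1])].sum())) for y in np.arange(-.055,-.015,.003)])
E
```

```text
time_s: 21.32
tool_pos: [0.606, -0.2512, 0.1758]
tool_rot: [180.0, 0.1, 104.9]
force: [-0.6, 0.4, 0.4]
grip_width: 0.0436
grasp_force: 0.0
t 21.325 bed [-0.0006 -0.198 ] z 0.1758 rot [1.800e+02 1.000e-01 1.049e+02] F [-0.6  0.4  0.4] 0.04357599573277577 0.0
q [ 45.  24. -33.  86.  14.  73.  26.]
(480, 640, 3)
-0.02 [(np.float64(0.128), 457), (np.float64(0.131), 458), (np.float64(0.134), 455), (np.float64(0.137), 452), (np.float64(0.14), 453), (np.float64(0.143), 460), (np.float64(0.146), 454), (np.float64(0.149), 461), (np.float64(0.152), 452), (np.float64(0.155), 114), (np.float64(0.158), 130), (np.float64(0.161), 128), (np.float64(0.164), 126), (np.float64(0.167), 258), (np.float64(0.17), 273)]
0 [(np.float64(0.128), 454), (np.float64(0.131), 458), (np.float64(0.134), 462), (np.float64(0.137), 455), (np.float64(0.14), 454), (np.float64(0.143), 457), (np.float64(0.146), 458), (np.float64(0.149), 460), (np.float64(0.152), 442), (np.float64(0.155), 114), (np.float64(0.158), 111), (np.float64(0.161), 107), (np.float64(0.164), 129), (np.float64(0.167), 176), (np.float64(0.17), 273)]
0.02 [(np.float64(0.128), 458), (np.float64(0.131), 454), (np.float64(0.134), 445), (np.float64(0.137), 459), (np.float64(0.14), 456), (np.float64(0.143), 461), (np.float64(0.146), 467), (np.float64(0.149), 461), (np.float64(0.152), 452), (np.float64(0.155), 107), (np.float64(0.158), 107), (np.float64(0.161), 124), (np.float64(0.164), 121), (np.float64(0.167), 281), (np.float64(0.17), 283)]
[(np.float64(-0.055), 267), (np.float64(-0.052), 258), (np.float64(-0.049), 266), (np.float64(-0.046), 255), (np.float64(-0.043), 168), (np.float64(-0.04), 172), (np.float64(-0.037), 263), (np.float64(-0.034), 463), (np.float64(-0.031), 460), (np.float64(-0.028), 459), (np.float64(-0.025), 461), (np.float64(-0.022), 457), (np.float64(-0.019), 462), (np.float64(-0.016), 454)]
```

The rim is at y ≈ 0.153, square across, with the block's dark top right behind it. The robot is clear.

```bash
python3 -c "
from cell import env
print(env.sign_off())"
```

```text
the job is handed in; nothing more can be done
None
```

I tipped the vase gently onto its side on the pad, slid it until its rim met the end block, and handed the job in with the robot clear at about 21 s; tipping used a light 12 N hold on the vase's sides, and no pass/fail verdict came back.

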